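# Set the vial clamp's gap with its thumbwheel and lock it

### The job

Set the vial clamp for the next batch: with a fingertip resting lightly on top of the knurled thumbwheel, roll it until the gap has closed so far that the black pointer lines up with the white line on the red gauge tab. Then press the orange lock plunger fully home with a fingertip and move away. Press gently, do not push the jaw or the tab themselves, and leave the things standing round it where they are.

Things in the scene. Friction and masses are not known exactly. Their poses are not given: they have to be found in the camera images.
- clamp: the clamp, screwed to the bench: aluminium base plate 250 x 110 x 10 mm with blue parts. Origin at bench level on its centre line (plate from x = -143 to +107, y = -50 to +60 mm). x is the slide direction, from lock and wheel (-x) to the fixed jaw (+x), within 0.4 rad of the robot's left (world +y); z up. Nothing on it stands higher than the wheel, 70 mm.
- wheel: dark knurled thumbwheel, 56 mm diameter, 16 mm wide, level axle along clamp y at clamp x = -60 mm, between blue cheeks (outer faces y = +-16 mm) whose tops are 10 mm below its crown. Origin at its centre; frame turns with it. Rolling its top toward clamp +x moves the jaw +x and closes the gap, -x opens it: 6 mm of jaw per radian, so 6 mm per 28 mm of fingertip travel. It stays where left.
- wheel_top (a point): crown of the wheel, midway across its width, 70 mm above the bench unless pressed; axes as the clamp's. Wheel and jaw ride on a sprung beam: pressed from above, they sink up to 6 mm (about 1.5 N to start, 1 N more per mm) and come back. About 1.5 N along the rim turns it, so a fingertip that presses it down 3 to 4 mm and moves along clamp x turns it by friction.
- jaw: the moving aluminium jaw, 20 x 46 x 30 mm, driven by the wheel, must not be touched. Its top is 48 mm above the bench; at the start the gap to the blue fixed jaw (face at clamp x = +75 mm) is 36 mm. It can travel from 6 mm back to 34 mm forward of its start.
- pointer_tip (a point): tip of the black pointer, 3 mm wide, that the jaw carries along the white scale bar on the clamp's +y side; on the pointer's centre line, 34.5 mm above the bench; axes as the clamp's
- gauge_mark (a point): inner end of the white line across the top of the red gauge tab (14 mm wide, clipped on the scale bar), 34.5 mm above the bench; axes as the clamp's. The pointer is lined up when this and the pointer tip have the same clamp x. At the start it lies 8 to 28 mm on the +x side of the pointer. The tab keeps its place by friction and must not be moved.
- lock_top (a point): centre of the top face of the orange lock plunger, 22 mm diameter, at clamp x = -118 mm (58 mm from the wheel's centre on the side away from the jaws), 44 mm above the bench when up; axes as the clamp's. The blue collar round it, 32 mm diameter, is 34 mm high.
- lock (a joint): travel of the lock plunger in m: 0 up, 0.006 fully home. It moves straight down against about 3 N of friction and stays where it is pushed.
- timer: bystander: white bench timer, 42 x 62 x 62 mm, origin under its centre
- tape_roll: bystander: roll of yellow tape, 66 mm diameter, 18 mm high, origin under its centre
- petri_dish: bystander: clear petri dish, 61 mm diameter, 15 mm high, origin under its centre
- bottle_rinse: bystander: bottle with an orange cap, 56 mm diameter, 104 mm high, origin under its centre
- beaker_50: bystander: small glass beaker, 53 x 47 x 58 mm, origin under its centre
- tip_box: bystander: blue pipette-tip box with a clear lid, 68 x 106 x 67 mm, origin under its centre

How it is judged:
By the outcome, as a careful person would: the job done as asked, in the order asked, and still so for the second after the job is handed in, with the robot touching nothing.
It also fails if it takes over 61 s, if anything falls off the work surface, if the arm or the gripper's body presses on something with over 40 N, if the wrist force passes 120 N, or if a joint passes its speed limit or range.

### The arm

A 6-joint arm with a two-finger parallel gripper is mounted at the origin on a cart in front of the work surface, level with it; the furniture and walls round the work are solid. World frame = base frame: x ahead of the robot, y to its left, z up, the work surface at z = 0. Lengths are in m, angles in rad, forces in N, time in s.
With the tool pointing down it reaches from about 0.35 to 0.975 m from the base axis. Payload 4.9 kg.
Tool frame: the origin (TCP) lies at the very end of the fingers, on their centre line; the grasp point (between the pads) lies manip.grip_point_offset behind it (manip.grip_point_offset is the distance from the TCP to the grasp point, in m); z points along the fingers, y is the line along which they close (so a half turn about z gives the same grasp; the last joint's range is limited). The gripper opens to 85 mm and grips with 20 to 120 N. Pads are 22 mm wide; open, the fingers measure 114 mm over their backs; the gripper's body (76 mm by 85 mm) begins 54 mm behind the grasp point. The pads swing forward as they close: fully open they stand 13 mm farther back than shut.
Start: joints at [1.231, 0.053, 1.613, -0, 1.476, -0.119], TCP at [0.137, 0.61, 0.231] pointing down, gripper open.
Joint ranges: [-3.01, 3.01], [-1.01, 2.22], [0.06, 2.58], [-1.02, 4.17], [0.09, 2.62], [-3.14, 3.14]. Speed limits (rad/s): [2.57, 2.57, 3.14, 3.14, 3.14, 3.14].

### API

Orientations are given as a unit quaternion [w, x, y, z].
In Python, from plant import manip gives the robot as it stands.
- The arm moves only by the shell command python3 -m crank 'ROWS' [OPENING]. ROWS is JSON, a list of rows, each an object of numbers: "x", "y", "z": the shift along the tool's x, y, z in cm; "turn": the turn about the tool's z in rad. In form: [{"x": .., "y": .., "z": .., "turn": ..}, ...]. A call has 1 to 5 rows; each row shifts and turns the commanded pose from where the row before left it, along the tool's axes as they then stand; what a row does not reach is not made up. A row lasts 1/10 s, in which the tool goes at most 50 mm and 8.59 degrees, less where a joint would pass 70% of its speed; a pose out of reach is approached as far as the arm can. A call with a gripper value outside its range is refused whole. OPENING is the opening in per cent of the stroke, from 0 (shut) to 100 (fully open), set as the call begins (- or left out, the last holds). The fingers move at their own pace and stop on an object; the grip force is fixed at half the most. Time passes only in rows, so rows that do not move let the fingers close. It gives the time, the measured TCP pose, the force, the opening and the grip force at its end, in the units of the state.
- manip.state(): the state, without advancing time (a new reading comes with each control period).
- manip.grab_frame(name): name is "side" or "top" or "wrist"; returns (picture, depth): 420x560x3 uint8, red, green, blue; 420x560 float32, m along the optical axis (not along the pixel's ray), 0 where there is no reading.
- manip.camera_model(name): a dict with "mtx" (3x3 intrinsics, pixels), "world_to_cam" (4x4, takes a point from world to camera coordinates). Camera axes: x right, y down, z forward; pixel columns grow to the right and rows downward; lengths in m; the calibration is good to about 2 mm. A picture is of the moment at which its call begins: read the wrist's pose just before it. camera_model takes no time and is no camera call; for the wrist camera it gives the pose at the moment of the call.
- manip.job_done(): hands the job in; it is judged then, once.
The state is a dict: "time": time; "joint_pos": joint angles; "joint_vel": joint speeds; "joint_efforts": joint torques, N m; "tool_pos": TCP position; "tool_rot": TCP orientation; "contact_force": force on the tool from outside, world axes, zero at the start; "ft_torque": the same for the moment, N m; "gripper_width": opening from 0.0 (shut) to 1.0 (fully open); "grasp_force": force on a finger pad.
Only numpy, scipy, OpenCV 4.12 (cv2) and the standard library are available. Lean on these libraries where they do the work, as an engineer would, in place of code of your own. Each camera call takes 0.05 s, during which the arm holds its last target. There are 200 camera calls.

## Working session

There is one attempt and no reset: what is moved stays moved. The work goes in short steps, Python scripts to look and compute and a shell command to move; the robot and the scene stay as the last step left them, time stands still between calls to the robot, and variables do not carry over. Pictures are saved under pics/ and viewed, at most 10 in all, crops included, and the job is handed in when it is done.

```bash
mkdir -p pics; ls; cat > h.py <<'E'
import numpy as np, cv2
from plant import manip
def grab(n):
    m=manip.camera_model(n); p,d=manip.grab_frame(n); return p,d,m
def pt(u,v,d,m,z=None):
    K=np.array(m["mtx"]);T=np.linalg.inv(np.array(m["world_to_cam"]))
    r=np.linalg.inv(K)@[u,v,1]
    if z is None: return (T@np.r_[r*d[int(v),int(u)],1])[:3]
    w=T[:3,:3]@r; return T[:3,3]+w*(z-T[2,3])/w[2]
def proj(P,m):
    q=np.array(m["world_to_cam"])@np.r_[P,1]; q=np.array(m["mtx"])@q[:3]; return q[:2]/q[2]
E
python3 - <<'E'
from h import *
s=manip.state(); print(s, manip.grip_point_offset)
for n in ("top","side"):
    p,d,m=grab(n); cv2.imwrite(f"pics/{n}0.png",p[:,:,::-1]); np.savez(f"{n}0.npz",p=p,d=d,mtx=m["mtx"],world_to_cam=m["world_to_cam"])
E
```

```text
pics
{'time': 0.0, 'joint_pos': array([ 1.23101521e+00,  5.33639210e-02,  1.61427044e+00, -1.98100630e-06,
        1.47599098e+00, -1.19010801e-01]), 'joint_vel': array([-0.000204  ,  0.00155351,  0.00106909, -0.00044828,  0.00147448,
       -0.00030999]), 'joint_efforts': array([ 7.08883199e-04, -3.93680406e+01, -3.70170665e+01, -8.78251353e-05,
        7.01928380e-03, -1.24505837e-05]), 'tool_pos': array([0.13666512, 0.60924943, 0.23007271]), 'tool_rot': array([-2.30145408e-04,  1.10160974e-01,  9.93913239e-01, -9.89942854e-04]), 'contact_force': array([ 0.85313072, -0.08950928,  0.49850378]), 'ft_torque': array([ 0.01245973,  0.01581153, -0.03073707]), 'grasp_force': 0.0, 'gripper_width': 1.0029986895182594} 0.0187
```

View pics/top0.png

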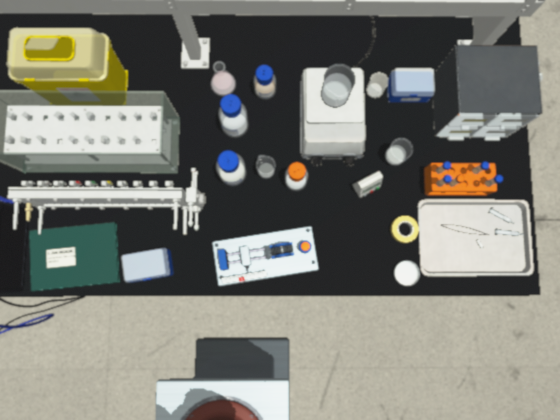

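View pics/side0.png

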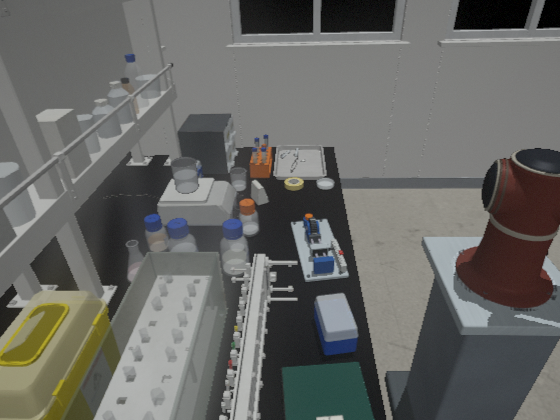

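The top view shows the clamp plate with corners near (213,240), (313,227), (318,270) and (218,284). The orange lock is at (305,246), the wheel at (279,250) and the red tab at (242,279). Clamp +x points image-left, which is world +y.

```bash
python3 - <<'E'
from h import *
D=np.load("top0.npz"); p,d,m=D["p"],D["d"],D
c=p[215:295,200:330]; cv2.imwrite("pics/c0.png",cv2.resize(c,None,fx=6,fy=6,interpolation=cv2.INTER_CUBIC)[:,:,::-1])
hsv=cv2.cvtColor(p,cv2.COLOR_RGB2HSV)
def cen(mask):
    mm=np.zeros(mask.shape,bool); mm[222:290,205:325]=mask[222:290,205:325]; v,u=np.nonzero(mm); return u.mean(),v.mean(),len(u)
H,S,V=[hsv[...,i].astype(int) for i in range(3)]
o=cen((H>5)&(H<20)&(S>150)&(V>120)); r=cen(((H<5)|(H>174))&(S>120)&(V>90)); print(o,r)
L=pt(o[0],o[1],d,m,.044); R=pt(r[0],r[1],d,m,.0345); print("lock",L,pt(o[0],o[1],d,m)," tab",R)
mask=np.zeros(V.shape,np.uint8); mask[222:290,205:325]=(V[222:290,205:325]>60)
mask=cv2.morphologyEx(mask,cv2.MORPH_CLOSE,np.ones((5,5)))
cs,_=cv2.findContours(mask,cv2.RETR_EXTERNAL,cv2.CHAIN_APPROX_NONE); k=max(cs,key=cv2.contourArea)
b=cv2.boxPoints(cv2.minAreaRect(k)); P=np.array([pt(u,v,d,m,.01) for u,v in b]); print(b,P, np.linalg.norm(P-np.roll(P,1,0),axis=1))
E
```

```text
(np.float64(304.8837209302326), np.float64(245.88372093023256), 43) (np.float64(241.28571428571428), np.float64(278.7142857142857), 7)
lock [ 0.4703874  -0.19902949  0.044     ] [ 0.47043475 -0.1990683   0.04337415]  tab [ 0.39209106 -0.04564773  0.0345    ]
[[209.59747 240.67018]
 [312.      224.     ]
 [319.5606  270.44366]
 [217.15808 287.11383]] [[ 0.48615011  0.03582321  0.01      ]
 [ 0.527848   -0.21945089  0.01      ]
 [ 0.41212911 -0.23695024  0.01      ]
 [ 0.3719112   0.01509087  0.01      ]] [0.11610495 0.25865726 0.11703456 0.2552297 ]
```

View pics/c0.png

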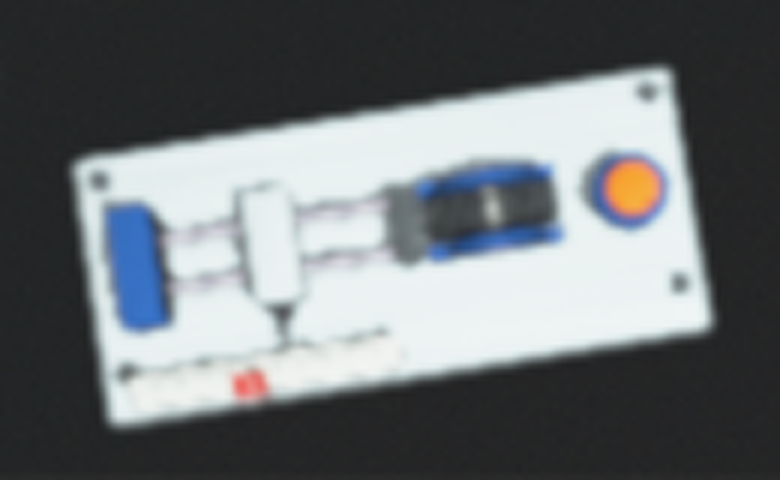

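The crop shows the pointer tip at about (287,343) and the red tab line at about (250,385), so the clamp yaw is about 0.16 rad. I'll align the tool with tool y along clamp x, then travel above the clamp with the fingers shut.

```bash
python3 -m crank '[{"turn":-0.13},{"turn":-0.13},{"turn":-0.12},{"x":-1.9,"y":-4.1},{"x":-1.9,"y":-4.1}]' 0 >/dev/null
python3 -m crank '[{"x":-1.9,"y":-4.1},{"x":-1.9,"y":-4.1},{"x":-1.9,"y":-4.1},{"x":-1.9,"y":-4.1},{"x":-1.9,"y":-4.1}]' >/dev/null
python3 -m crank '[{"x":-1.9,"y":-4.1},{"x":-1.9,"y":-4.1},{"x":-1.9,"y":-4.1},{"x":-1.9,"y":-4.1},{"y":-3.8}]'
python3 -m crank '[{"y":-3.8},{"y":-3.8},{"y":-3.8},{"y":-3.8},{"y":-3.8}]' >/dev/null
python3 -m crank '[{"y":-3.8},{"y":-3.0},{},{},{}]'
python3 - <<'E'
from h import *
p,d,m=grab("wrist"); cv2.imwrite("pics/w1.png",p[:,:,::-1]); np.savez("w1.npz",p=p,d=d,mtx=m["mtx"],world_to_cam=m["world_to_cam"])
s=manip.state(); print(s["tool_pos"],s["tool_rot"],s["contact_force"])
E
```

```text
[0.13673703 0.6093493  0.2303124 ] [-1.87765351e-04  1.10185538e-01  9.93910697e-01 -7.98443669e-04] [0.00425991 0.538271   0.73989239]schema error: expected keys x, y, z, turn
schema error: expected keys x, y, z, turn
schema error: expected keys x, y, z, turn
schema error: expected keys x, y, z, turn
schema error: expected keys x, y, z, turn
```

View pics/w1.png

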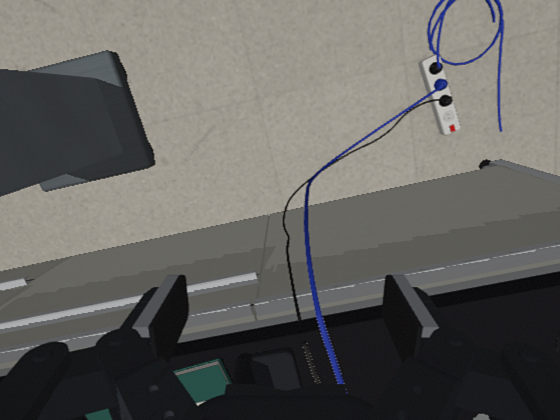

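All rows were refused because all four keys are needed, so nothing moved. The wrist view shows the floor and bench edge, with the open fingers at (160,320) and (410,310). I'll send the rows again in full.

```bash
python3 -m crank '[{"x":0,"y":0,"z":0,"turn":-0.13},{"x":0,"y":0,"z":0,"turn":-0.13},{"x":0,"y":0,"z":0,"turn":-0.12},{"x":-1.9,"y":-4.1,"z":0,"turn":0},{"x":-1.9,"y":-4.1,"z":0,"turn":0}]' 0 
python3 -m crank '[{"x":-1.9,"y":-4.1,"z":0,"turn":0},{"x":-1.9,"y":-4.1,"z":0,"turn":0},{"x":-1.9,"y":-4.1,"z":0,"turn":0},{"x":-1.9,"y":-4.1,"z":0,"turn":0},{"x":-1.9,"y":-4.1,"z":0,"turn":0}]' >/dev/null
python3 -m crank '[{"x":-1.9,"y":-4.1,"z":0,"turn":0},{"x":-1.9,"y":-4.1,"z":0,"turn":0},{"x":-1.9,"y":-4.1,"z":0,"turn":0},{"x":-1.9,"y":-4.1,"z":0,"turn":0},{"x":0,"y":-3.8,"z":0,"turn":0}]'
python3 -m crank '[{"x":0,"y":-3.8,"z":0,"turn":0},{"x":0,"y":-3.8,"z":0,"turn":0},{"x":0,"y":-3.8,"z":0,"turn":0},{"x":0,"y":-3.8,"z":0,"turn":0},{"x":0,"y":-3.8,"z":0,"turn":0}]' >/dev/null
python3 -m crank '[{"x":0,"y":-3.8,"z":0,"turn":0},{"x":0,"y":-3.0,"z":0,"turn":0},{"x":0,"y":0,"z":0,"turn":0},{"x":0,"y":0,"z":0,"turn":0},{"x":0,"y":0,"z":0,"turn":0}]'
python3 - <<'E'
from h import *
p,d,m=grab("wrist"); cv2.imwrite("pics/w2.png",p[:,:,::-1]); np.savez("w2.npz",p=p,d=d,mtx=m["mtx"],world_to_cam=m["world_to_cam"])
s=manip.state(); print(s["tool_pos"],s["tool_rot"],s["contact_force"])
E
```

```text
time: 0.65
tool_pos: [0.1873, 0.5341, 0.2305]
tool_rot: [-0.0, -0.081, 0.997, -0.001]
contact_force: [1.0, -0.7, 0.2]
gripper_width: 0.143
grasp_force: 0.0
time: 1.65
tool_pos: [0.422, 0.1581, 0.2312]
tool_rot: [0.0, -0.079, 0.997, -0.0]
contact_force: [0.4, -0.5, -0.3]
gripper_width: -0.003
grasp_force: 0.0
time: 2.65
tool_pos: [0.4614, -0.0938, 0.231]
tool_rot: [-0.0, -0.08, 0.997, 0.0]
contact_force: [0.2, 0.8, 0.3]
gripper_width: 0.001
grasp_force: 0.0
[ 0.46149899 -0.09363326  0.23114032] [-8.30825598e-05 -8.01829594e-02  9.96780140e-01  1.97447256e-04] [ 0.62032644  1.11054322 -0.4730844 ]
```

View pics/w2.png

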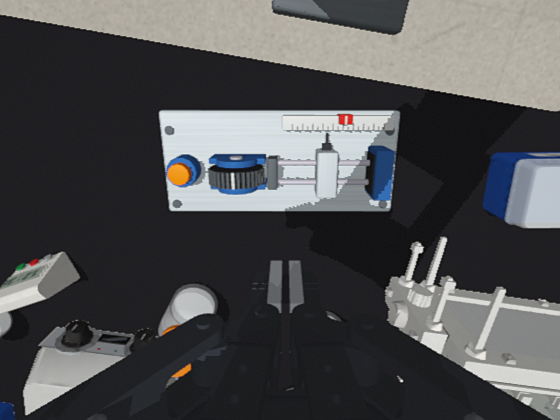

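The wrist view shows the clamp nearly square: lock at (179,174), wheel at (236,175), pointer tip near (327,134) and red tab with white line at (345,119). Next I'll measure these points.

```bash
python3 - <<'E'
from h import *
D=np.load("w2.npz"); p,d,m=D["p"],D["d"],D
hsv=cv2.cvtColor(p,cv2.COLOR_RGB2HSV); H,S,V=[hsv[...,i].astype(int) for i in range(3)]
def cen(mask,v0,v1,u0,u1):
    v,u=np.nonzero(mask[v0:v1,u0:u1]); return u.mean()+u0,v.mean()+v0,len(u)
o=cen((H>5)&(H<20)&(S>180)&(V>150),150,200,155,205); r=cen(((H<5)|(H>174))&(S>120),105,135,330,365)
L=pt(o[0],o[1],d,m,.044); R=pt(r[0],r[1],d,m,.0345); print("lock",o,L,pt(o[0],o[1],d,m),"tab",r,R)
mask=np.zeros(V.shape,np.uint8); mask[100:220,150:410]=(V[100:220,150:410]>60); mask=cv2.morphologyEx(mask,cv2.MORPH_CLOSE,np.ones((9,9)))
cs,_=cv2.findContours(mask,cv2.RETR_EXTERNAL,cv2.CHAIN_APPROX_NONE); k=max(cs,key=cv2.contourArea)
b=cv2.boxPoints(cv2.minAreaRect(k)); P=np.array([pt(u,v,d,m,.01) for u,v in b]); print(b,P, np.linalg.norm(P-np.roll(P,1,0),axis=1))
T=np.linalg.inv(m["world_to_cam"]); print("cam",T[:3,3],T[:3,2])
c=np.hstack([p[100:160,300:370]]); cv2.imwrite("pics/c2.png",cv2.resize(c,None,fx=10,fy=10,interpolation=cv2.INTER_CUBIC)[:,:,::-1])
E
```

```text
lock (np.float64(178.30678466076697), np.float64(173.89970501474926), 339) [ 0.46915189 -0.1992567   0.044     ] [ 0.4690343  -0.19913448  0.04443791] tab (np.float64(345.01724137931035), np.float64(118.40517241379311), 116) [ 0.39137234 -0.04629295  0.0345    ]
[[158. 110.]
 [399. 110.]
 [399. 211.]
 [158. 211.]] [[ 0.41452378 -0.23342827  0.01      ]
 [ 0.37514778  0.01112044  0.01      ]
 [ 0.48153788  0.04000912  0.01      ]
 [ 0.52471363 -0.22876289  0.01      ]] [0.11028857 0.24769849 0.1102425  0.27221781]
cam [ 0.38051968 -0.10713931  0.37406045] [ 0.31168958  0.05136551 -0.9487946 ]
```

View pics/c2.png

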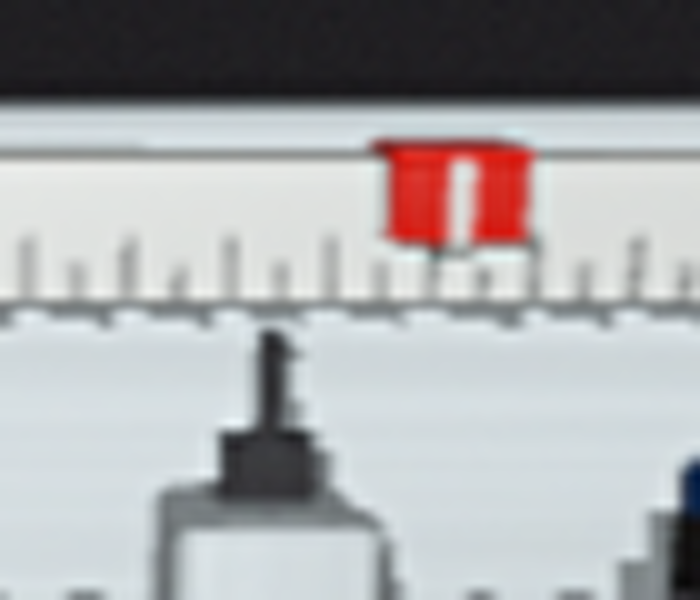

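The crop shows the pointer tip at pixel (326.5,133) and the white line's inner end at (345.5,124).

```bash
python3 - <<'E'
from h import *
D=np.load("w2.npz"); d,m=D["d"],D
ex=np.array([-.160,.987,0]);ey=np.array([-.987,-.160,0])
P=pt(326.6,133,d,m,.0345); M=pt(345.5,124,d,m,.0345); print(P,M,(M-P)@ex,(M-P)@ey)
L=np.array([.4698,-.1991,.044]); W=L+.058*ex; T=np.array([.4615,-.0937,.231])
print("wheel",W,"proj",proj(np.r_[W[:2],.07],m),"tool d to wheel",(W-T)@ey,(W-T)@ex)
for c in [(107,60),(-143,60),(107,-50),(-143,-50)]:
    print(c,proj(L+(c[0]/1e3+.118)*ex+c[1]/1e3*ey+[0,0,-.034],m))
E
```

```text
[ 0.40776618 -0.06113716  0.0345    ] [ 0.39644179 -0.04470499  0.0345    ] 0.01803044778222026 0.00854801833183199
wheel [ 0.46052  -0.141854  0.044   ] proj [233.34589471 180.6857161 ] tool d to wheel 0.008671900000000033 -0.04737119799999997
(107, 60) [401.2728693  109.79527289]
(-143, 60) [158.0498525 110.0648269]
(107, -50) [390.87002472 211.13313496]
(-143, -50) [169.63124749 211.43286593]
```

The gap is 18.0 mm, about 84 mm of fingertip travel, so three strokes. I'll go above the start of the first stroke.

```bash
python3 -m crank '[{"x":0.45,"y":-3.0,"z":0,"turn":0},{"x":0.4,"y":-3.1,"z":0,"turn":0},{"x":0,"y":0,"z":4,"turn":0},{"x":0,"y":0,"z":4,"turn":0},{"x":0,"y":0,"z":4,"turn":0}]'
python3 -m crank '[{"x":0,"y":0,"z":2.5,"turn":0},{"x":0,"y":0,"z":0.6,"turn":0},{"x":0,"y":0,"z":0,"turn":0},{"x":0,"y":0,"z":0,"turn":0},{"x":0,"y":0,"z":0,"turn":0}]'
python3 - <<'E'
from h import *
p,d,m=grab("wrist"); cv2.imwrite("pics/w3.png",p[:,:,::-1]); np.savez("w3.npz",p=p,d=d,mtx=m["mtx"],world_to_cam=m["world_to_cam"])
s=manip.state(); T=s["tool_pos"]; print(T,s["contact_force"]); W=np.array([.4605,-.1419,T[2]]); print((T-W)@[-.160,.987,0],(T-W)@[-.987,-.16,0], proj(T,m))
E
```

```text
time: 3.2
tool_pos: [0.4633, -0.1554, 0.1105]
tool_rot: [0.001, -0.08, 0.997, -0.0]
contact_force: [0.2, 0.7, -0.1]
gripper_width: 0.005
grasp_force: 0.0
time: 3.7
tool_pos: [0.4645, -0.1567, 0.0826]
tool_rot: [0.002, -0.08, 0.997, -0.001]
contact_force: [0.2, 0.4, 0.1]
gripper_width: -0.002
grasp_force: 0.0
[ 0.46433079 -0.15672677  0.08246233] [ 0.05585865 -0.36791595 -0.1453231 ]
-0.015246953816070916 -0.0014087088161117796 [285.28435536 277.63817687]
```

View pics/w3.png

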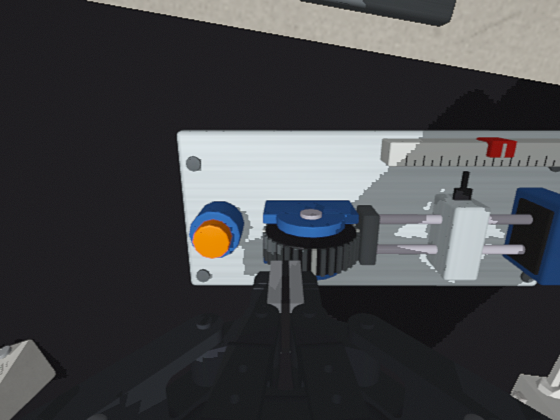

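The finger sits just left of the crown, with the wheel at (311,250), the pointer at (465,175) and the tab line at about (503,150). Lateral offset is about 1.4 mm, which is fine. I'll press and make a first stroke.

```bash
python3 -m crank '[{"x":0.1,"y":0,"z":0.6,"turn":0},{"x":0,"y":0,"z":0.4,"turn":0},{"x":0,"y":0,"z":0.3,"turn":0},{"x":0,"y":0,"z":0.3,"turn":0},{"x":0,"y":0,"z":0,"turn":0}]'
python3 -m crank '[{"x":0,"y":0.5,"z":0,"turn":0},{"x":0,"y":0.6,"z":0,"turn":0},{"x":0,"y":0.6,"z":0,"turn":0},{"x":0,"y":0.6,"z":0,"turn":0},{"x":0,"y":0.5,"z":0,"turn":0}]'
python3 -m crank '[{"x":0,"y":0,"z":0,"turn":0},{"x":0,"y":0,"z":-0.5,"turn":0},{"x":0,"y":0,"z":-1.1,"turn":0},{"x":0,"y":0,"z":0,"turn":0},{"x":0,"y":0,"z":0,"turn":0}]'
python3 - <<'E'
from h import *
p,d,m=grab("wrist"); np.savez("w4.npz",p=p,d=d,mtx=m["mtx"],world_to_cam=m["world_to_cam"])
s=manip.state(); print(s["tool_pos"])
P=np.array([.4078,-.0611,.0345]);M=np.array([.3964,-.0447,.0345]); a=proj(P,m);b=proj(M,m); print(a,b)
u0,v0=int(b[0])-50,int(b[1])-25
cv2.imwrite("pics/c4.png",cv2.resize(p[v0:v0+60,u0:u0+80],None,fx=10,fy=10,interpolation=cv2.INTER_CUBIC)[:,:,::-1]); print(u0,v0)
E
```

```text
time: 4.25
tool_pos: [0.4621, -0.1567, 0.0646]
tool_rot: [-0.0, -0.08, 0.997, -0.0]
contact_force: [-1.0, -0.2, 5.5]
gripper_width: 0.002
grasp_force: 2.6
time: 4.75
tool_pos: [0.4578, -0.1292, 0.0651]
tool_rot: [0.0, -0.08, 0.997, -0.001]
contact_force: [-2.0, -1.0, 5.1]
gripper_width: 0.001
grasp_force: 2.3
time: 5.25
tool_pos: [0.4577, -0.1289, 0.0807]
tool_rot: [0.0, -0.079, 0.997, -0.0]
contact_force: [0.6, -0.1, -0.4]
gripper_width: 0.004
grasp_force: 0.0
[ 0.45742978 -0.12872896  0.08028223]
[416.9628997  176.69172014] [451.01314063 161.53759767]
401 136
```

View pics/c4.png

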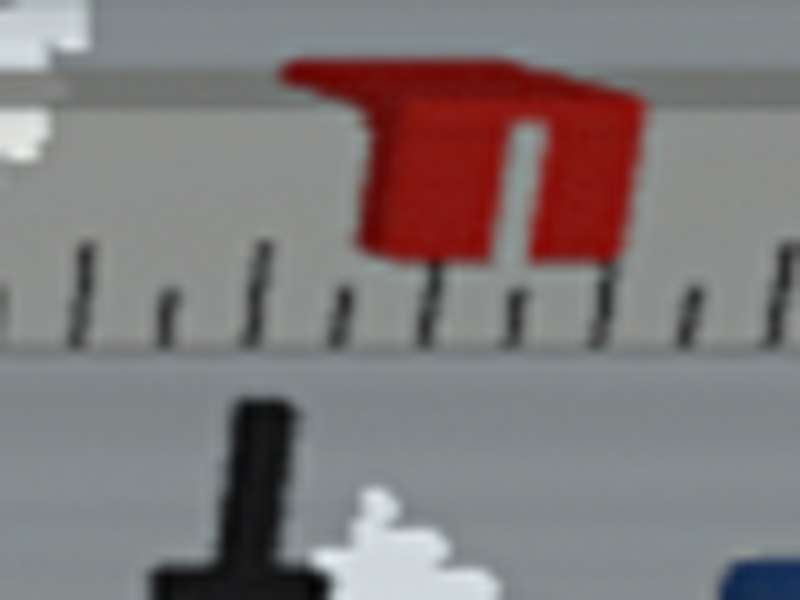

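The tab line ends at crop (512,262) and the pointer tip is at (264,400), so it has moved. I'll measure by rectifying the 34.5 mm plane into clamp axes.

```bash
cat >> h.py <<'E'
EX=np.array([-.160,.987,0]);EY=np.array([-.987,-.160,0]); M0=np.array([.3964,-.0447,.0345])
def gap(p,m,save=None):
    s=10 # px per mm; window x -30..12 mm, y -20..15 mm about the mark
    q=[(-30,-20),(12,-20),(12,15),(-30,15)]
    src=np.float32([proj(M0+(a*EX+b*EY)/1e3,m) for a,b in q]); dst=np.float32([((a+30)*s,(b+20)*s) for a,b in q])
    r=cv2.warpPerspective(p,cv2.getPerspectiveTransform(src,dst),(42*s,35*s),flags=cv2.INTER_CUBIC)
    if save: cv2.imwrite(save,r[:,:,::-1])
    f=r.astype(float); red=(f[...,0]>1.8*f[...,1])&(f[...,0]>60)
    ys,xs=np.nonzero(red); tb=(xs.min()/s-30,xs.max()/s-30,ys.min()/s-20,ys.max()/s-20)
    y0=int((tb[2]+20)*s); g=f[y0+10:y0+35,:,1].mean(0); x0,x1=int((tb[0]+30)*s)+30,int((tb[1]+30)*s)-30
    w=g[x0:x1]-g[x0:x1].min(); w[w<w.max()*.5]=0; mk=(w*np.arange(x0,x1)).sum()/w.sum()/s-30
    rows=[]
    for y in (-12.,-11.,-10.,-9.5):
        g=f[int((y+20)*s),:,:].max(1); k=np.nonzero(g<50)[0]
        if len(k): rows.append((y,round(k.mean()/s-30,2),round(len(k)/s,1)))
    return tb,round(mk,2),rows
E
python3 - <<'E'
from h import *
for n in ("w2","w3","w4"):
    D=np.load(n+".npz"); print(n,gap(D["p"],D,f"pics/r_{n}.png"))
m=np.load("w4.npz"); P=pt(426.9,175.6,None,m,.0345);M=pt(451.75,161.75,None,m,.0345);print((M-P)@EX,(M-P)@EY)
m=np.load("w3.npz"); P=pt(465,172,None,m,.0345);M=pt(503,157,None,m,.0345);print((M-P)@EX,(M-P)@EY)
E
```

```text
w2 ((np.float64(-8.399999999999999), np.float64(6.5), np.float64(-0.1999999999999993), np.float64(9.5)), np.float64(-0.04), [(-12.0, np.float64(-17.9), 0.3), (-11.0, np.float64(-17.95), 0.2), (-10.0, np.float64(-17.8), 1.1), (-9.5, np.float64(-17.9), 0.7)])
w3 ((np.float64(-15.9), np.float64(6.600000000000001), np.float64(-0.3000000000000007), np.float64(11.0)), np.float64(-7.26), [(-12.0, np.float64(-18.6), 3.3), (-11.0, np.float64(-18.6), 3.5), (-10.0, np.float64(-18.5), 3.3), (-9.5, np.float64(-18.55), 3.4)])
w4 ((np.float64(-13.8), np.float64(6.5), np.float64(-0.3000000000000007), np.float64(11.0)), np.float64(-5.29), [(-12.0, np.float64(-12.25), 3.0), (-11.0, np.float64(-12.25), 3.0), (-10.0, np.float64(-12.3), 3.1), (-9.5, np.float64(-12.4), 3.1)])
0.012881871553782627 0.00788580618496968
0.019902221830573098 0.00855973988260059
```

```bash
sed -i 's/x0,x1=int.*/x1=int((tb[1]+30)*s)-30; x0=x1-70/' h.py
python3 -m crank '[{"x":0,"y":-1.4,"z":0,"turn":0},{"x":0,"y":-1.4,"z":0,"turn":0},{"x":0,"y":0,"z":0.6,"turn":0},{"x":0,"y":0,"z":0.6,"turn":0},{"x":0,"y":0,"z":0.4,"turn":0}]'
python3 -m crank '[{"x":0,"y":0,"z":0,"turn":0},{"x":0,"y":0.7,"z":0,"turn":0},{"x":0,"y":0.7,"z":0,"turn":0},{"x":0,"y":0.7,"z":0,"turn":0},{"x":0,"y":0.7,"z":0,"turn":0}]'
python3 -m crank '[{"x":0,"y":0,"z":0,"turn":0},{"x":0,"y":0,"z":-0.6,"turn":0},{"x":0,"y":0,"z":-1.0,"turn":0},{"x":0,"y":0,"z":0,"turn":0},{"x":0,"y":0,"z":0,"turn":0}]'
python3 - <<'E'
from h import *
for n in ("w2","w3","w4"):
    D=np.load(n+".npz"); print(n,gap(D["p"],D)[1:])
p,d,m=grab("wrist"); np.savez("w5.npz",p=p,d=d,mtx=m["mtx"],world_to_cam=m["world_to_cam"])
print(gap(p,m,"pics/r_w5.png"),manip.state()["tool_pos"])
E
```

```text
time: 5.8
tool_pos: [0.4621, -0.157, 0.0641]
tool_rot: [0.0, -0.079, 0.997, -0.001]
contact_force: [-1.1, -2.0, 6.1]
gripper_width: -0.002
grasp_force: 3.1
time: 6.3
tool_pos: [0.4577, -0.1287, 0.0651]
tool_rot: [0.0, -0.08, 0.997, -0.0]
contact_force: [-1.5, -1.5, 4.9]
gripper_width: 0.003
grasp_force: 2.2
time: 6.8
tool_pos: [0.4576, -0.1289, 0.0805]
tool_rot: [0.0, -0.079, 0.997, -0.0]
contact_force: [-0.6, -0.4, -0.6]
gripper_width: 0.002
grasp_force: 0.0
w2 (np.float64(-0.04), [(-12.0, np.float64(-17.9), 0.3), (-11.0, np.float64(-17.95), 0.2), (-10.0, np.float64(-17.8), 1.1), (-9.5, np.float64(-17.9), 0.7)])
w3 (np.float64(0.4), [(-12.0, np.float64(-18.6), 3.3), (-11.0, np.float64(-18.6), 3.5), (-10.0, np.float64(-18.5), 3.3), (-9.5, np.float64(-18.55), 3.4)])
w4 (np.float64(0.2), [(-12.0, np.float64(-12.25), 3.0), (-11.0, np.float64(-12.25), 3.0), (-10.0, np.float64(-12.3), 3.1), (-9.5, np.float64(-12.4), 3.1)])
((np.float64(-13.8), np.float64(6.5), np.float64(-0.1999999999999993), np.float64(11.100000000000001)), np.float64(0.21), [(-12.0, np.float64(-5.8), 3.1), (-11.0, np.float64(-5.7), 3.3), (-10.0, np.float64(-5.65), 3.2), (-9.5, np.float64(-5.7), 3.3)]) [ 0.45729517 -0.12875732  0.08012135]
```

About 5.9 mm remains; the next stroke will be slightly short, then a look from squarely above the mark.

```bash
python3 -m crank '[{"x":0,"y":-1.4,"z":0,"turn":0},{"x":0,"y":-1.3,"z":0,"turn":0},{"x":0,"y":0,"z":0.6,"turn":0},{"x":0,"y":0,"z":0.6,"turn":0},{"x":0,"y":0,"z":0.4,"turn":0}]'
python3 -m crank '[{"x":0,"y":0,"z":0,"turn":0},{"x":0,"y":0.6,"z":0,"turn":0},{"x":0,"y":0.6,"z":0,"turn":0},{"x":0,"y":0.6,"z":0,"turn":0},{"x":0,"y":0.5,"z":0,"turn":0}]'
python3 -m crank '[{"x":0,"y":0,"z":0,"turn":0},{"x":0,"y":0,"z":-0.6,"turn":0},{"x":0,"y":0,"z":-2.0,"turn":0},{"x":0,"y":3.5,"z":-2,"turn":0},{"x":0,"y":3.5,"z":0,"turn":0}]'
python3 -m crank '[{"x":0,"y":1,"z":0,"turn":0},{"x":0,"y":0,"z":0,"turn":0},{"x":0,"y":0,"z":0,"turn":0},{"x":0,"y":0,"z":0,"turn":0}]'
python3 - <<'E'
from h import *
p,d,m=grab("wrist"); np.savez("w6.npz",p=p,d=d,mtx=m["mtx"],world_to_cam=m["world_to_cam"])
print(gap(p,m,"pics/r_w6.png"),manip.state()["tool_pos"],proj(M0,m))
r=cv2.imread("pics/r_w6.png"); cv2.imwrite("pics/r_w6b.png",cv2.resize(r,None,fx=1.7,fy=1.7))
E
```

```text
time: 7.35
tool_pos: [0.462, -0.1561, 0.0642]
tool_rot: [0.0, -0.079, 0.997, -0.001]
contact_force: [-2.6, -2.1, 6.0]
gripper_width: -0.002
grasp_force: 3.2
time: 7.85
tool_pos: [0.4583, -0.1327, 0.0652]
tool_rot: [0.0, -0.08, 0.997, -0.001]
contact_force: [-1.3, -1.0, 6.9]
gripper_width: -0.008
grasp_force: 2.8
time: 8.35
tool_pos: [0.4485, -0.0635, 0.1132]
tool_rot: [0.002, -0.079, 0.997, -0.001]
contact_force: [1.1, -0.1, 0.7]
gripper_width: 0.0
grasp_force: 0.0
time: 8.75
tool_pos: [0.4454, -0.0544, 0.1099]
tool_rot: [-0.0, -0.079, 0.997, -0.0]
contact_force: [-0.6, 0.2, 0.3]
gripper_width: 0.001
grasp_force: 0.0
((np.float64(-7.600000000000001), np.float64(6.600000000000001), np.float64(-0.1999999999999993), np.float64(10.7)), np.float64(-0.18), []) [ 0.44540842 -0.05442362  0.10999459] [311.98131269 153.99352517]
```

View pics/r_w6b.png

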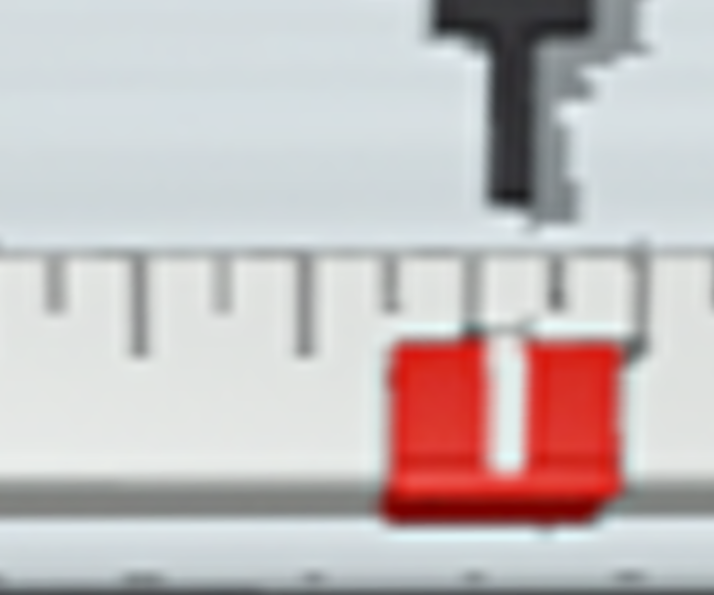

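The rectified view shows the pointer centre at x≈510 and the white line at ≈506 (17 px/mm). They line up within about 0.25 mm, and the tab is undisturbed. On to the lock.

```bash
python3 -m crank '[{"x":-0.1,"y":-3.7,"z":0,"turn":0},{"x":0,"y":-3.7,"z":0,"turn":0},{"x":0,"y":-3.7,"z":0,"turn":0},{"x":0,"y":-3.6,"z":0,"turn":0},{"x":0,"y":0,"z":0,"turn":0}]' >/dev/null
python3 -m crank '[{"x":0,"y":0,"z":2.5,"turn":0},{"x":0,"y":0,"z":2.2,"turn":0},{"x":0,"y":0,"z":1.3,"turn":0},{"x":0,"y":0,"z":0,"turn":0},{"x":0,"y":0,"z":0,"turn":0}]'
python3 - <<'E'
from h import *
s=manip.state(); T=s["tool_pos"]; L=np.array([.4698,-.1991,T[2]]); print(T,(L-T)@EY*100,(L-T)@EX*100)
E
```

```text
time: 9.8
tool_pos: [0.4699, -0.1986, 0.0506]
tool_rot: [-0.0, -0.08, 0.997, 0.0]
contact_force: [0.7, -0.2, -0.1]
gripper_width: 0.003
grasp_force: 0.0
[ 0.46987641 -0.19864528  0.05056732] 0.014817300849314407 -0.04365854508637987
```

```bash
python3 -m crank '[{"x":0,"y":0,"z":0.5,"turn":0},{"x":0,"y":0,"z":0.25,"turn":0},{"x":0,"y":0,"z":0.2,"turn":0},{"x":0,"y":0,"z":0.2,"turn":0},{"x":0,"y":0,"z":0,"turn":0}]'
python3 -m crank '[{"x":0,"y":0,"z":0.1,"turn":0},{"x":0,"y":0,"z":0,"turn":0}]'
```

```text
time: 10.3
tool_pos: [0.4704, -0.199, 0.0393]
tool_rot: [0.001, -0.08, 0.997, -0.0]
contact_force: [1.0, -1.2, 2.1]
gripper_width: -0.005
grasp_force: 0.8
time: 10.5
tool_pos: [0.4704, -0.199, 0.0382]
tool_rot: [0.001, -0.079, 0.997, -0.0]
contact_force: [2.2, -0.7, 2.6]
gripper_width: -0.003
grasp_force: 1.2
```

Force is still only the friction level, so I'll go on in small steps until the stop shows.

```bash
python3 -m crank '[{"x":0,"y":0,"z":0.05,"turn":0},{"x":0,"y":0,"z":0,"turn":0}]'
python3 -m crank '[{"x":0,"y":0,"z":0.05,"turn":0},{"x":0,"y":0,"z":0,"turn":0}]'
```

```text
time: 10.7
tool_pos: [0.4703, -0.1989, 0.038]
tool_rot: [0.001, -0.08, 0.997, -0.0]
contact_force: [1.5, 0.2, 5.3]
gripper_width: -0.002
grasp_force: 2.4
time: 10.9
tool_pos: [0.4704, -0.199, 0.038]
tool_rot: [0.0, -0.08, 0.997, -0.0]
contact_force: [0.6, 0.2, 8.1]
gripper_width: 0.002
grasp_force: 4.1
```

The TCP stays at 38.0 mm while the force climbs, so this is the stop. One more small push, then I'll retreat and check both.

```bash
python3 -m crank '[{"x":0,"y":0,"z":0.05,"turn":0},{"x":0,"y":0,"z":0,"turn":0},{"x":0,"y":0,"z":-1,"turn":0},{"x":0,"y":0,"z":-3,"turn":0},{"x":0,"y":0,"z":-4,"turn":0}]'
python3 -m crank '[{"x":0,"y":3.6,"z":0,"turn":0},{"x":0,"y":3.6,"z":0,"turn":0},{"x":0,"y":3.6,"z":0,"turn":0},{"x":0,"y":1.5,"z":0,"turn":0},{"x":0,"y":0,"z":0,"turn":0}]' >/dev/null
python3 -m crank '[{"x":0,"y":0,"z":0,"turn":0},{"x":0,"y":0,"z":0,"turn":0},{"x":0,"y":0,"z":0,"turn":0}]'
python3 - <<'E'
from h import *
p,d,m=grab("wrist"); print(gap(p,m,"pics/r_w7.png")[:2])
f=cv2.imread("pics/r_w7.png").max(2)
for y in (-15,-13,-11,-9.5):
    for r in range(int((y+20)*10),int((y+20)*10)+1):
        k=np.nonzero(f[r]<110)[0]; print(y,len(k)/10,k.mean()/10-30 if len(k) else None)
hsv=cv2.cvtColor(p,cv2.COLOR_RGB2HSV); o=(hsv[...,0]>5)&(hsv[...,0]<20)&(hsv[...,1]>180)&(hsv[...,2]>150)
c=proj(np.array([.4698,-.1991,.038]),m).astype(int); print(c)
w=np.zeros_like(o); w[c[1]-15:c[1]+15,max(c[0]-15,0):c[0]+15]=1; v,u=np.nonzero(o&w)
print("lock z",np.median([pt(a,b,d,m)[2] for a,b in zip(u,v)]) if len(u) else None,len(u))
im=np.vstack([cv2.resize(p,(560,420))]); cv2.imwrite("pics/w7.png",im[:,:,::-1])
E
```

```text
time: 11.4
tool_pos: [0.467, -0.1972, 0.114]
tool_rot: [-0.003, -0.079, 0.997, 0.002]
contact_force: [0.7, 0.6, 0.4]
gripper_width: -0.001
grasp_force: 0.0
time: 12.2
tool_pos: [0.4504, -0.0782, 0.1163]
tool_rot: [-0.0, -0.079, 0.997, -0.0]
contact_force: [0.0, 0.4, 0.7]
gripper_width: 0.004
grasp_force: 0.0
((np.float64(-9.2), np.float64(6.600000000000001), np.float64(-0.10000000000000142), np.float64(10.600000000000001)), np.float64(-0.16))
-15 2.8 -0.05000000000000071
-13 2.5 -0.10000000000000142
-11 2.5 0.0
-9.5 2.9 -0.1999999999999993
[108 221]
lock z 0.03817611095169049 661
```

View pics/w7.png

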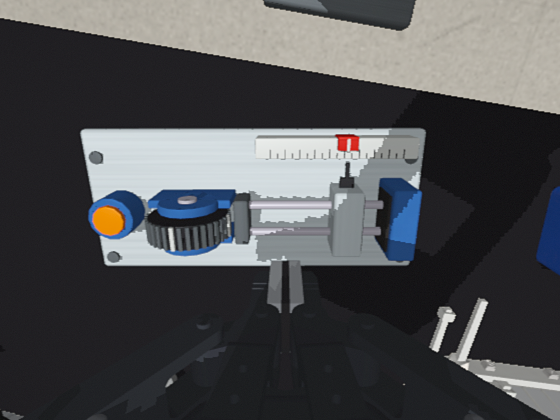

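The pointer at (347,165) is in line with the white line at (348,143), measured within about 0.1 mm. The lock at (107,221) is down at 38 mm, and the gripper is clear of everything.

```bash
python3 -c "
from plant import manip
print(manip.job_done())"
```

```text
the job is handed in; nothing more can be done
None
```

The clamp is set: pointer within about 0.25 mm of the white line, lock plunger fully home (38 mm), the arm moved clear, and the job handed in at about 12 s; no verdict came back.

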